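# Fit the seal cover over its hidden pin and hold it down

## Task

Pick up the loose metal cover plate by its upright grip, set it between the two side guides of the test nest in line with them, and slide it along the guides until the blind hole in its underside finds the locating pin and it drops on. Then press it fully down against the sprung pad, and finish with the gripper still closed on the grip, holding the cover pressed down. Leave the other things on the bench where they are.

Things in the scene. Friction and masses are not known exactly. Their poses are not given: they have to be found in the camera images.
- cover_handle (a point): grip point of the loose cover: on its centre line, 45 mm above its underside, 25 mm above its plate's top face. Bare aluminium plate 90 (x) x 56 (y) x 20 mm, with a dark steel grip upright on its middle: 62 (x) x 16 (y) x 46 mm tall. Grip it across y, from straight above. Axes: x along the plate, y across, z up. Turned half round it fits as well.
- cover: the same cover, 66 mm tall overall, 0.2 to 0.4 kg; origin at the centre of its underside, which is the mouth of the hidden blind hole: round, 13 mm across, 16 mm deep, chamfered. The hole catches the pin from about 3 mm off.
- nest_floor (a point): middle of the floor of the fixed nest, 12 mm above the bench. Aluminium base 120 (x) x 86 (y) x 12 mm with two guides along x, 61 mm apart inside, 104 mm long, 16 mm high above this floor, with flared lips on top up to 22 mm above it, about 70 mm apart. Ends open. Axes: x along the guides, y across, z up. The sprung pad lies between the guides.
- nest: the same nest; origin under its middle, on the bench. A fixed steel pin, 10 mm across, nose tapered, top 14 mm above the nest's floor, stands on the centre line (y = 0) anywhere within 12 mm of the middle along x: feel or look for it. A cover riding on the pin has its underside 14 mm above the floor; dropped on to the pad 8 mm; pressed fully down 2 mm.
- sprung_pad (a joint): how far the sprung pad in the nest is pressed down, in m: 0 at rest, 0.006 at its stop. Two rubber-faced strips 100 x 10 mm, 20 mm either side of the centre line, tops 8 mm above the nest's floor at rest. It yields from about 8 N and needs about 14 N at its stop (1 N per mm); the cover's weight alone does not move it.
- bottle: small white plastic dropper bottle with a pointed cap, 31 mm across, 94 mm tall, upright behind the work; origin at the centre of its underside. Bystander.
- plug: small brass plug, 22 mm across, 32 mm tall, standing behind the work; origin at the centre of its underside. Bystander.
- tin: low round tin, 54 mm across, 24 mm tall, behind the work; origin at the centre of its underside. Bystander.
- block: plain milled metal block with a hole in its top, 44 x 70 x 28 mm, near the front edge of the bench on the left; origin at the centre of its underside. Bystander. It lies before the tall fixed press jig, which fills the bench from about x = 0.47 m on, left of y = 0.03 m: pass in front of the jig.
- spanner: flat open-ended spanner, 30 x 150 x 5 mm, lying along the front edge of the bench; origin at the centre of its underside. Bystander.

How it is judged:
On the way, in this order (a step that is already met when the one before it is completed fails the run):
1. the cover is lifted off the bench (height (world z) of cover_handle above 0.085 m), for 0.1 s.
2. the cover has dropped over the pin, level between the guides (z of cover_handle in the frame of nest_floor below 0.0555 m and horizontal distance between cover_handle and nest_floor below 0.02 m and angle between cover_handle's own z axis and vertical below 0.08 rad and angle between the x axis of cover_handle and the x axis of nest_floor, either way round below 0.12 rad), for 0.1 s.
At the end, for the whole second after the job is handed in: The cover is on the pin between the guides (20 mm along, 5 mm across, level to 0.06 rad, in line to 0.12 rad), its underside under 5.5 mm above the nest floor and the pad pressed over 4 mm, with the fingers still on its grip (grasp point within 30 mm of the grip point, force over 5 N) (value of joint sprung_pad above 0.004 m and z of cover_handle in the frame of nest_floor below 0.0505 m and horizontal distance between cover_handle and nest_floor below 0.02 m and y of cover_handle in the frame of nest_floor between -0.005 and 0.005 m and angle between cover_handle's own z axis and vertical below 0.06 rad and angle between the x axis of cover_handle and the x axis of nest_floor, either way round below 0.12 rad and distance between the grasp point and cover_handle below 0.03 m and contact force between the fingers and cover above 5 N); the arm keeps its last pose, push and grip.
It fails at once if a bystander is moved by more than 30 mm (distance of any of bottle, plug, tin, block, spanner from where it was at the start of the episode above 0.03 m).
It also fails if it takes over 58 s, if anything falls off the work surface, if the arm or the gripper's body presses on something with over 40 N, if the wrist force passes 120 N, or if a joint passes its speed limit or range.

## Robot

A 6-joint arm with a two-finger parallel gripper is mounted at the origin on a cart in front of the work surface, level with it; the furniture and walls round the work are solid. World frame = base frame: x ahead of the robot, y to its left, z up, the work surface at z = 0. Lengths are in m, angles in rad, forces in N, time in s.
With the tool pointing down it reaches from about 0.375 to 0.9 m from the base axis. Payload 3.1 kg.
Tool frame: the origin (TCP) lies at the very end of the fingers, on their centre line; the grasp point (between the pads) lies 19 mm behind it; z points along the fingers, y is the line along which they close (so a half turn about z gives the same grasp; the last joint's range is limited). The gripper opens to 85 mm and grips with 20 to 120 N. Pads are 22 mm wide; open, the fingers measure 114 mm over their backs; the gripper's body (76 mm by 85 mm) begins 54 mm behind the grasp point. The pads swing forward as they close: fully open they stand 13 mm farther back than shut.
Start: joints at [1.065, 0.527, 1.433, -0, 1.181, -0.178], TCP at [0.201, 0.592, 0.231] pointing down, gripper open.
Joint ranges: [-3.08, 3.08], [-0.75, 2.2], [0.22, 2.44], [-1.43, 4.57], [0, 2.65], [-2.85, 2.85]. Speed limits (rad/s): [2.79, 2.79, 3.14, 3.14, 3.14, 3.14].

## Interface

Orientations are given as a unit quaternion [x, y, z, w].
In Python, from station import manip gives the robot as it stands.
- The arm moves only by the shell command python3 -m handwheel 'ROWS' [FORCE]. ROWS is JSON, a list of rows, each a list of 7 numbers: the shift along the world's x, y, z in mm, then the turn, a rotation vector about the world's x, y, z in degrees, then the opening, from 0 (shut) to 1 (fully open). A call has exactly 10 rows; each row shifts and turns the commanded pose from where the row before left it; what a row does not reach is not made up. A row lasts 1/8 s, in which the tool goes at most 62.5 mm and 10.7 degrees, less where a joint would pass 70% of its speed; a pose out of reach is approached as far as the arm can. A call is refused whole if a number of a shift passes 62.5 or a number of a turn 10.7, either way. A call with a gripper value outside its range is refused whole. The fingers move at their own pace and stop on an object; FORCE is the grip in N (left out, the last holds). Time passes only in rows, so rows that do not move let the fingers close, or fill a call up. It gives the time, the measured TCP pose, the force, the opening and the grip force at its end, in the units of the state.
- manip.sense(): the state, without advancing time (a new reading comes with each control period).
- manip.snapshot(name): name is "scene" or "top"; returns the picture (420x560x3 uint8, red, green, blue); there is no depth.
- manip.get_calibration(name): a dict with "K" (3x3 intrinsics, pixels), "rvec" (rotation vector, rad) and "tvec" (3), from world to camera coordinates, as OpenCV has them. Camera axes: x right, y down, z forward; pixel columns grow to the right and rows downward; lengths in m; the calibration is good to about 2 mm. A picture is of the moment at which its call begins. get_calibration takes no time and is no camera call.
- manip.sign_off(): hands the job in; it is judged then, once.
The state is a dict: "t": time; "q": joint angles; "qd": joint speeds; "tau": joint torques, N m; "tcp_pos": TCP position; "tool_rot": TCP orientation; "force": force on the tool from outside, world axes, zero at the start; "ft_torque": the same for the moment, N m; "finger_gap": opening from 0.0 (shut) to 1.0 (fully open); "gripper_force": force on a finger pad.
Only numpy, scipy, OpenCV 4.12 (cv2) and the standard library are available. Lean on these libraries where they do the work, as an engineer would, in place of code of your own. Each camera call takes 0.05 s, during which the arm holds its last target. There are 200 camera calls.

## Working session

There is one attempt and no reset: what is moved stays moved. The work goes in short steps, Python scripts to look and compute and a shell command to move; the robot and the scene stay as the last step left them, time stands still between calls to the robot, and variables do not carry over. Pictures are saved under pics/ and viewed, at most 10 in all, crops included, and the job is handed in when it is done.

```bash
mkdir -p pics
python3 - <<'E'
from station import manip
import cv2,numpy as np
for n in("scene","top"):
    cv2.imwrite(f"pics/{n}0.png",manip.snapshot(n)[:,:,::-1])
    c=manip.get_calibration(n);print(n,c)
    R=cv2.Rodrigues(np.array(c["rvec"],float))[0];print(-R.T@np.array(c["tvec"],float).ravel())
print(manip.sense())
E
```

```text
scene {'K': array([[432.66782042,   0.        , 274.85849304],
       [  0.        , 432.66782042, 210.89682511],
       [  0.        ,   0.        ,   1.        ]]), 'rvec': array([ 1.16396557, -2.21176975,  1.07049449]), 'tvec': array([0.2911543 , 0.37351562, 0.46440433])}
[0.04728163 0.31178918 0.58353069]
top {'K': array([[457.16918044,   0.        , 276.1566991 ],
       [  0.        , 457.16918044, 208.41552926],
       [  0.        ,   0.        ,   1.        ]]), 'rvec': array([ 2.11119977, -2.11808259,  0.21841997]), 'tvec': array([-0.06491685,  0.56475703,  1.02978831])}
[ 0.34399632 -0.06458579  1.12299771]
{'t': 0.1, 'q': array([ 1.06452126e+00,  5.28403046e-01,  1.43378208e+00, -1.10403033e-05,
        1.18140434e+00, -1.78472163e-01]), 'qd': array([-5.47634369e-04, -2.83878641e-03, -2.74619923e-03,  1.16212187e-05,
        5.93926859e-04, -1.92753751e-03]), 'tau': array([-1.25135293e-04, -4.43304849e+01, -1.78584731e+01, -2.35177349e-04,
        3.88741406e-03, -2.21922299e-06]), 'tcp_pos': array([0.20086558, 0.59115647, 0.23041062]), 'tool_rot': array([ 1.63166451e-01,  9.86598050e-01, -9.42172186e-04, -3.30380001e-04]), 'force': array([ 0.05114103, -0.59696167, -0.19674315]), 'ft_torque': array([ 0.01756059, -0.05701788,  0.01526667]), 'gripper_force': 0.0, 'finger_gap': 1.003378147869572}
```

View pics/scene0.png

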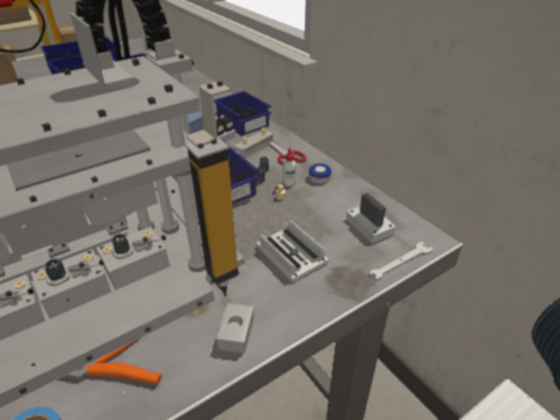

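View pics/top0.png

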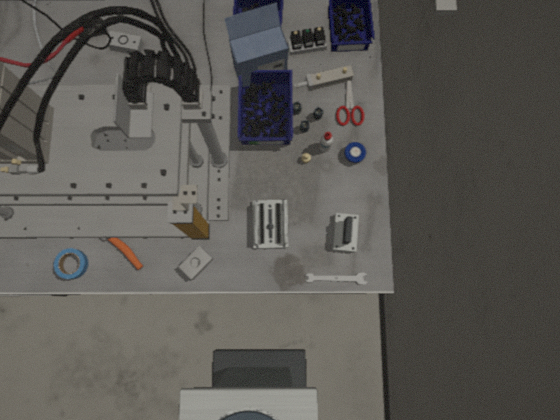

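The scene view shows the nest near (292,250) and the cover near (371,215). In the top view they are near (270,224) and (346,233). I'll enlarge both.

Run:
```python
import cv2,numpy as np
s=cv2.imread("pics/scene0.png");t=cv2.imread("pics/top0.png")
a=cv2.resize(s[180:290,245:405],None,fx=4.9,fy=4.9,interpolation=cv2.INTER_CUBIC)
cv2.imwrite("pics/sc.png",a)
b=cv2.resize(t[185:265,240:370],None,fx=6,fy=6,interpolation=cv2.INTER_CUBIC)
cv2.imwrite("pics/tc.png",b)
```

```text
(no output)
```

View pics/sc.png

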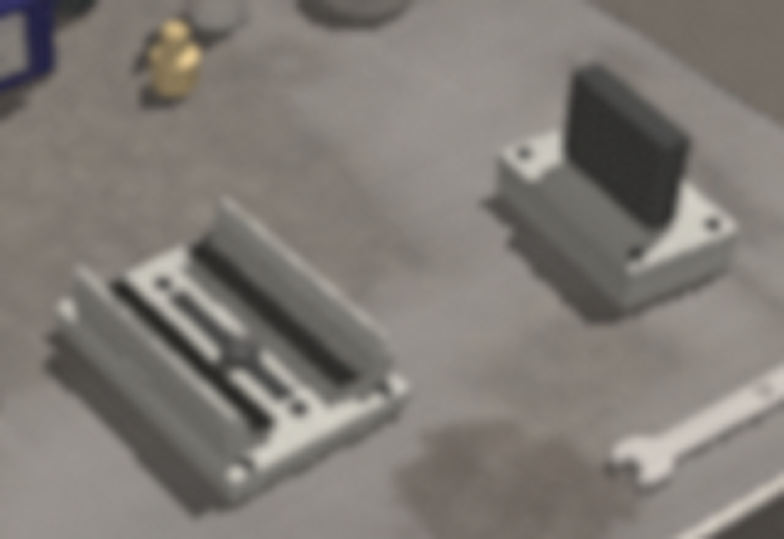

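View pics/tc.png

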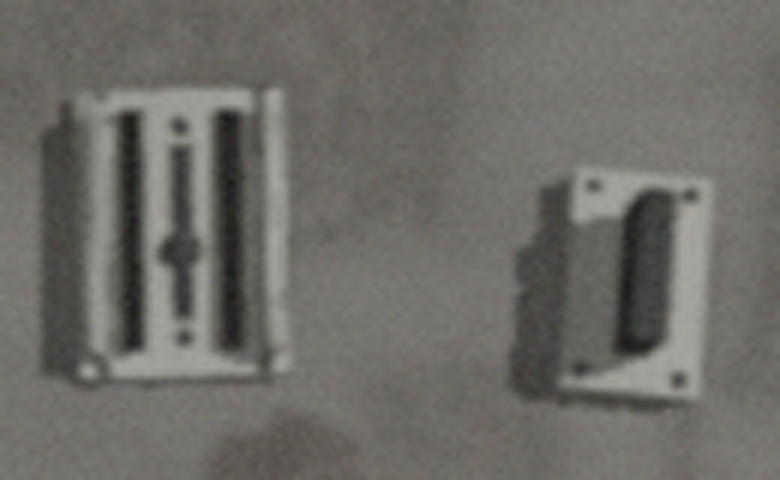

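The scene crop shows floor screws at (163,284) and (298,408), the pin top at about (239,345) and plate screws at (526,153), (713,224) and (636,253). In the top crop the floor screws are at (179,125) and (184,337), the pin is at (179,250), and the plate screws are at (594,186), (691,194), (679,380) and (582,369).

```bash
cat > h.py <<'E'
from station import manip
import cv2,numpy as np
C={n:manip.get_calibration(n) for n in("scene","top")}
def RT(n): return cv2.Rodrigues(np.array(C[n]["rvec"],float))[0],np.array(C[n]["tvec"],float).reshape(3,1)
def P(n): return C[n]["K"]@np.hstack(RT(n))
def plane(n,uv,z):
    R,t=RT(n);d=R.T@np.linalg.inv(C[n]["K"])@np.r_[uv,1.];o=(-R.T@t).ravel()
    return o+d*(z-o[2])/d[2]
def tri(s,t):
    X=cv2.triangulatePoints(P("scene"),P("top"),np.array(s,float),np.array(t,float)).ravel();return X[:3]/X[3]
sc=lambda u,v:np.array([(u+.5)/4.9+244.5,(v+.5)/4.9+179.5])
tc=lambda u,v:np.array([(u+.5)/6+239.5,(v+.5)/6+184.5])
E
python3 - <<'E'
from h import *
np.set_printoptions(precision=4,suppress=True)
for nm,s,t,z in [("nestscrew back",(163,284),(179,125),.012),("nestscrew front",(298,408),(184,337),.012),("pin",(239,345),(179,250),.024),
 ("c BL",(526,153),(594,186),.02),("c FR",(713,224),(679,380),.02),("c FL",(636,253),(582,369),.02)]:
    print(nm,"tri",tri(sc(*s),tc(*t)),"scene",plane("scene",sc(*s),z)[:2],"top",plane("top",tc(*t),z)[:2])
print("c BR",plane("top",tc(691,194),.02))
for p in [(78,378),(285,375),(283,90)]: print(plane("top",tc(*p),.012))
for a in [(648,190),(675,195),(662,340),(630,352)]: print("grip top",plane("top",tc(*a),.066))
for a in [(600,65),(688,137),(575,72)]: print("grip top s",plane("scene",sc(*a),.066))
E
```

```text
nestscrew back tri [ 0.5817 -0.0502  0.012 ] scene [ 0.5815 -0.0502] top [ 0.5817 -0.0501]
nestscrew front tri [ 0.4934 -0.052   0.0124] scene [ 0.4939 -0.0521] top [ 0.4933 -0.0521]
pin tri [ 0.5283 -0.0499  0.0192] scene [ 0.5246 -0.0466] top [ 0.5273 -0.0503]
c BL tri [ 0.5536 -0.22    0.0213] scene [ 0.5546 -0.2214] top [ 0.5539 -0.2201]
c FR tri [ 0.4743 -0.2517  0.0207] scene [ 0.475  -0.2521] top [ 0.4741 -0.2519]
c FL tri [ 0.4789 -0.2126  0.0209] scene [ 0.4799 -0.2132] top [ 0.4787 -0.2129]
c BR [ 0.5505 -0.2597  0.02  ]
[ 0.4767 -0.009   0.012 ]
[ 0.4777 -0.0932  0.012 ]
[ 0.5964 -0.0933  0.012 ]
grip top [ 0.5435 -0.2348  0.066 ]
grip top [ 0.5415 -0.2453  0.066 ]
grip top [ 0.4843 -0.2381  0.066 ]
grip top [ 0.4797 -0.2255  0.066 ]
grip top s [ 0.5401 -0.2434  0.066 ]
grip top s [ 0.484  -0.2376  0.066 ]
grip top s [ 0.5424 -0.2314  0.066 ]
```

The geometry checks out:
- **Nest:** centre at about (0.5375, -0.051), yaw about +0.8°.
- **Pin:** at about (0.5275, -0.050).
- **Cover:** centre at (0.514, -0.236), yaw -5.7°, triangulated plate height about 21 mm.

Next I'll pull the arm in and pass in front of the jig.

```bash
python3 -m handwheel '[[4,-46,0,0,0,1.3,1],[4,-46,0,0,0,1.3,1],[4,-46,0,0,0,1.3,1],[4,-46,0,0,0,1.3,1],[4,-46,0,0,0,1.3,1],[36,-37,0,0,0,1.3,1],[36,-37,0,0,0,1.3,1],[36,-37,0,0,0,1.3,1],[23,-50,0,0,0,1.3,1],[23,-50,0,0,0,1.3,1]]'
```

```text
t: 1.35
tcp_pos: [0.3758, 0.1491, 0.2312]
tool_rot: [0.05, 0.999, 0.0, -0.0]
force: [1.1, 0.7, -0.0]
finger_gap: 0.999
gripper_force: 0.0
```

```bash
python3 -m handwheel '[[8,-50,0,0,0,0,1],[8,-50,0,0,0,0,1],[8,-50,0,0,0,0,1],[19,-47,-10,0,0,0,1],[19,-47,-10,0,0,0,1],[19,-47,-10,0,0,0,1],[19,-47,-10,0,0,0,1],[19,-47,-10,0,0,0,1],[10,0,-30,0,0,0,1],[9,0,-30,0,0,0,1]]'
python3 - <<'E'
from h import *
for n in("scene","top"): cv2.imwrite(f"pics/{n}1.png",manip.snapshot(n)[:,:,::-1])
a=cv2.resize(cv2.imread("pics/scene1.png")[90:290,220:480],None,fx=3,fy=3)
cv2.imwrite("pics/sc1.png",a);s=manip.sense();print(s["tcp_pos"],s["tool_rot"],s["force"],s["q"])
E
```

```text
t: 2.6
tcp_pos: [0.5134, -0.2353, 0.1202]
tool_rot: [0.051, 0.999, 0.0, 0.0]
force: [-0.3, 0.9, 0.1]
finger_gap: 0.997
gripper_force: 0.0
[ 0.51164736 -0.23321986  0.11806215] [ 0.05049857  0.99871815  0.00190574 -0.00288498] [-1.25578074 -0.43927694 -1.02543274] [-6.26424571e-01  6.03068295e-01  1.68617593e+00  7.18462956e-05
  8.59263417e-01 -2.09622729e+00]
```

View pics/sc1.png

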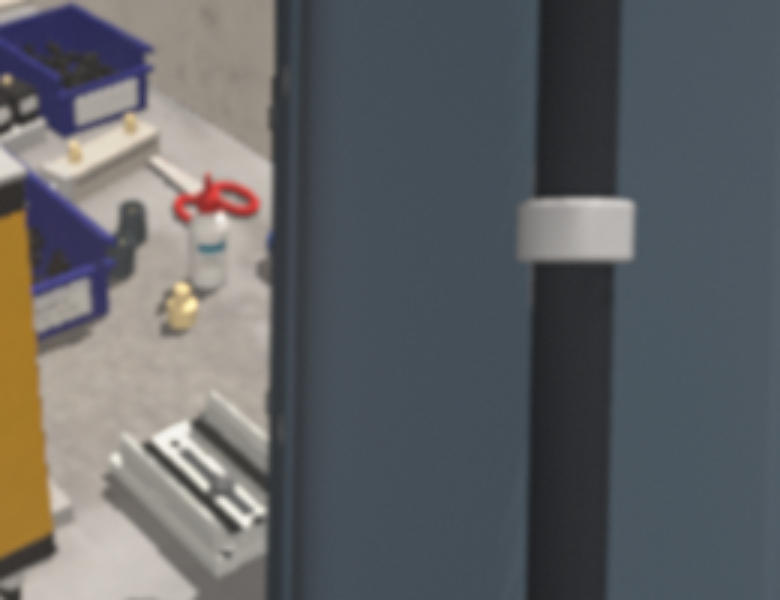

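The arm hides the cover in the scene view, while the nest and bystanders look undisturbed. The pose agrees with the estimate, so I'll descend and grip.

```bash
python3 -m handwheel '[[1.5,-1.5,-15,0,0,0,1],[0,0,-15,0,0,0,1],[0,0,-15,0,0,0,1],[0,0,-15,0,0,0,1],[0,0,-15,0,0,0,1],[0,0,-10,0,0,0,1],[0,0,-6,0,0,0,1],[0,0,0,0,0,0,1],[0,0,0,0,0,0,0.6],[0,0,0,0,0,0,0.4]]' 60; python3 -m handwheel '[[0,0,0,0,0,0,0],[0,0,0,0,0,0,0],[0,0,0,0,0,0,0],[0,0,0,0,0,0,0],[0,0,0,0,0,0,0],[0,0,0,0,0,0,0],[0,0,0,0,0,0,0],[0,0,0,0,0,0,0],[0,0,0,0,0,0,0],[0,0,0,0,0,0,0]]' 60
```

```text
t: 3.95
tcp_pos: [0.515, -0.236, 0.0308]
tool_rot: [0.05, 0.999, -0.0, 0.0]
force: [0.0, -0.3, -0.5]
finger_gap: 0.601
gripper_force: 0.0
t: 5.2
tcp_pos: [0.5149, -0.236, 0.0306]
tool_rot: [0.05, 0.999, -0.0, 0.0]
force: [-0.3, -0.8, 5.3]
finger_gap: 0.183
gripper_force: 59.5
```

```bash
python3 -m handwheel '[[0,0,10,0,0,0,0],[0,0,15,0,0,0,0],[0,0,20,0,0,0,0],[0,0,20,0,0,0,0],[4,26,5,0,0,1.1,0],[6,40,0,0,0,1.5,0],[6,40,0,0,0,1.5,0],[6,40,0,0,0,1.5,0],[4,40,0,0,0,0.9,0],[0,0,0,0,0,0,0]]' 80
python3 - <<'E'
from h import *
s=manip.sense();print(s["tcp_pos"],s["tool_rot"],s["force"],s["finger_gap"])
for n in("scene","top"): cv2.imwrite(f"pics/{n}2.png",manip.snapshot(n)[:,:,::-1])
a=cv2.resize(cv2.imread("pics/scene2.png")[170:290,230:390],None,fx=4,fy=4)
b=cv2.resize(cv2.imread("pics/top2.png")[180:270,230:330],None,fx=4,fy=5)
cv2.imwrite("pics/p2.png",np.hstack([a[:450],b])[:, :800] if 0 else cv2.resize(np.hstack([a[:450],b]),(800,346)))
E
```

```text
t: 6.45
tcp_pos: [0.5398, -0.0467, 0.1007]
tool_rot: [-0.008, 1.0, 0.0, -0.001]
force: [-0.1, -0.0, -3.9]
finger_gap: 0.175
gripper_force: 78.6
[ 0.53979385 -0.04665793  0.10067731] [-8.42361281e-03  9.99964135e-01  4.99855911e-04 -7.22107396e-04] [-0.0565631  -0.03093929 -3.9319673 ] 0.17518624755819723
```

View pics/p2.png

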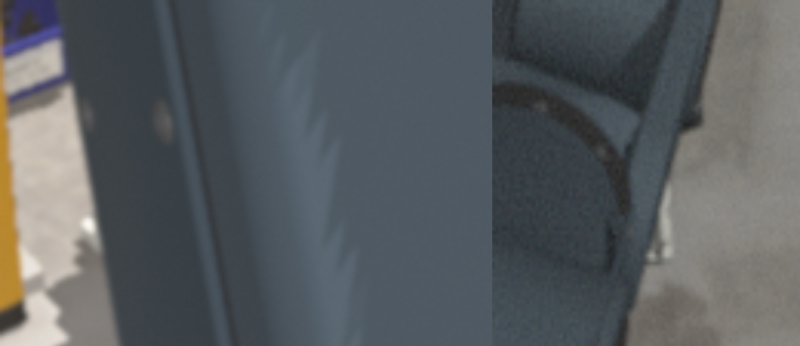

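The arm hides the nest in both views, so I'll work by feel from the measured poses. I'll lower the cover to just above pin height.

```bash
python3 -m handwheel '[[0,0,0,0,0,0,0],[0,0,0,0,0,0,0],[0,0,-7,0,0,0,0],[0,0,-8,0,0,0,0],[0,0,-8,0,0,0,0],[0,0,-6,0,0,0,0],[0,0,-4,0,0,0,0],[0,0,-3,0,0,0,0],[0,0,-3,0,0,0,0],[0,0,0,0,0,0,0]]'
```

```text
t: 7.8
tcp_pos: [0.5406, -0.0497, 0.0612]
tool_rot: [-0.006, 1.0, 0.0, -0.0]
force: [-0.2, 0.2, -2.5]
finger_gap: 0.175
gripper_force: 78.6
```

```bash
python3 -m handwheel '[[0,0,-1,0,0,0,0],[0,0,-1,0,0,0,0],[0,0,-1,0,0,0,0],[0,0,-1,0,0,0,0],[0,0,-0.7,0,0,0,0],[0,0,-0.5,0,0,0,0],[0,0,0,0,0,0,0],[0,0,0,0,0,0,0],[0,0,0,0,0,0,0],[0,0,0,0,0,0,0]]'
```

```text
t: 9.05
tcp_pos: [0.5408, -0.0498, 0.0564]
tool_rot: [-0.006, 1.0, -0.0, 0.0]
force: [-1.7, 0.3, 5.3]
finger_gap: 0.178
gripper_force: 79.6
```

There is contact at underside height about 26 mm, so the cover is riding on the pin. I'll slide it toward -x.

```bash
python3 -m handwheel '[[-1,0,0,0,0,0,0],[-1,0,0,0,0,0,0],[-1,0,0,0,0,0,0],[-1,0,0,0,0,0,0],[-1,0,0,0,0,0,0],[-1,0,0,0,0,0,0],[-1,0,0,0,0,0,0],[-1,0,0,0,0,0,0],[0,0,0,0,0,0,0],[0,0,0,0,0,0,0]]'
```

```text
t: 10.3
tcp_pos: [0.5312, -0.0493, 0.0554]
tool_rot: [-0.006, 1.0, 0.001, -0.002]
force: [0.0, -0.0, -3.1]
finger_gap: 0.174
gripper_force: 78.7
```

```bash
python3 -m handwheel '[[0,0,-0.5,0,0,0,0],[0,0,-0.5,0,0,0,0],[-0.5,0,-0.3,0,0,0,0],[-0.5,0,-0.3,0,0,0,0],[-0.5,0,-0.3,0,0,0,0],[-0.5,0,-0.3,0,0,0,0],[-0.5,0,-0.3,0,0,0,0],[-0.5,0,-0.3,0,0,0,0],[0,0,0,0,0,0,0],[0,0,0,0,0,0,0]]'
```

```text
t: 11.55
tcp_pos: [0.5297, -0.0498, 0.0533]
tool_rot: [-0.006, 1.0, 0.0, -0.0]
force: [0.5, -0.3, -3.1]
finger_gap: 0.177
gripper_force: 78.7
```

The cover is below pin height with no support force, so the hole has found the pin. I'll lower it onto the pad.

```bash
python3 -m handwheel '[[0,0,-0.5,0,0,0,0],[0,0,-0.5,0,0,0,0],[0,0,-0.5,0,0,0,0],[0,0,-0.5,0,0,0,0],[0,0,-0.5,0,0,0,0],[0,0,-0.5,0,0,0,0],[0,0,-0.5,0,0,0,0],[0,0,0,0,0,0,0],[0,0,0,0,0,0,0],[0,0,0,0,0,0,0]]'
```

```text
t: 12.8
tcp_pos: [0.5297, -0.0498, 0.05]
tool_rot: [-0.006, 1.0, -0.0, 0.0]
force: [-1.2, -0.2, 5.8]
finger_gap: 0.176
gripper_force: 79.9
```

```bash
python3 -m handwheel '[[0,0,-0.7,0,0,0,0],[0,0,-0.7,0,0,0,0],[0,0,-0.7,0,0,0,0],[0,0,-0.7,0,0,0,0],[0,0,-0.7,0,0,0,0],[0,0,-0.7,0,0,0,0],[0,0,-0.7,0,0,0,0],[0,0,-0.7,0,0,0,0],[0,0,0,0,0,0,0],[0,0,0,0,0,0,0]]'
```

```text
t: 14.05
tcp_pos: [0.5297, -0.0498, 0.0449]
tool_rot: [-0.006, 1.0, -0.0, 0.0]
force: [-2.4, 0.2, 9.5]
finger_gap: 0.177
gripper_force: 80.6
```

```bash
python3 -m handwheel '[[0,0,-0.5,0,0,0,0],[0,0,-0.5,0,0,0,0],[0,0,-0.5,0,0,0,0],[0,0,-0.2,0,0,0,0],[0,0,0,0,0,0,0],[0,0,0,0,0,0,0],[0,0,0,0,0,0,0],[0,0,0,0,0,0,0],[0,0,0,0,0,0,0],[0,0,0,0,0,0,0]]'
```

```text
t: 15.3
tcp_pos: [0.5297, -0.0498, 0.0446]
tool_rot: [-0.006, 1.0, -0.0, 0.0]
force: [-4.8, 1.1, 19.9]
finger_gap: 0.18
gripper_force: 82.2
```

The TCP sits at 44.6 mm, so the underside is 14 mm above the bench, 2 mm above the floor. The force jumped at the pad's stop and the grip is holding, so I'll hand it in.

```bash
python3 -c "
from station import manip
print(manip.sign_off())"
```

```text
the job is handed in; nothing more can be done
None
```

The cover is on the pin and pressed down to the pad's stop, with the gripper still closed on its grip; I handed the job in at about 15.3 s, going by pose and force readings because the arm hid the nest from both cameras, and no verdict came back.

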